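# Blue wax bar onto the bench pin

## Robot

A 6-joint arm with a two-finger parallel gripper is mounted at the origin on the work surface. World frame = base frame: x ahead of the robot, y to its left, z up, the work surface at z = 0. Lengths are in mm, angles in rad, forces in N, time in s.
With the tool pointing down it reaches from about 275 to 975 mm from the base axis. Payload 8.4 kg.
Tool frame: the origin (TCP) lies midway between the tips of the shut fingers; the grasp point (between the pads) lies 19 mm behind it; z points along the fingers, y is the direction in which the jaws open and shut (so a half turn about z gives the same grasp; the last joint's range is limited). The gripper opens to 92 mm and grips with 3 to 60 N. Pads are 20 mm wide; open, the fingers measure 128 mm over their backs; the gripper's body (75 mm by 189 mm) begins 69 mm behind the grasp point.
Start: joints at [1.18, 0.353, 1.633, -0, 1.155, -0.002], TCP at [236.923, 578.356, 214.583] pointing down, gripper open.
Joint ranges: [-2.63, 2.63], [-0.92, 2.1], [0.06, 2.66], [-1.3, 4.44], [0, 2.69], [-3.02, 3.02]. Speed limits (rad/s): [2.22, 2.22, 2.79, 3.14, 3.14, 3.14].

## Interface

Orientations are given as a unit quaternion [x, y, z, w].
In Python, from plant import get_state, optics, hand_in gives the robot as it stands.
- The arm moves only by the tool play_rows, never from a script. Its argument "commands" is one flat list of numbers, 7 for each row, row after row: the gripper command: -1 is fully open, 1 is shut, values between are in proportion, then the shift along the tool's x, y, z in mm, then the turn, a rotation vector about the tool's x, y, z in rad. A call has 1 to 20 rows; each row shifts and turns the commanded pose from where the row before left it, along the tool's axes as they then stand; what a row does not reach is not made up. A row lasts 1/10 s, in which the tool goes at most 50 mm and 8.59 degrees, less where a joint would pass 70% of its speed; a pose out of reach is approached as far as the arm can. A call with a gripper value outside its range is refused whole. The fingers move at their own pace and stop on an object; "newtons" is the grip in N (left out, the last holds). Time passes only in rows, so rows that do not move let the fingers close. It gives the time, the measured TCP pose, the force and the opening at its end, in the units of the state.
- get_state(): the state, without advancing time (a new reading comes with each control period).
- optics.read_camera(name): name is "scene" or "top" or "wrist"; returns the picture (420x560x3 uint8, red, green, blue); there is no depth.
- optics.camera_info(name): a dict with "intrinsics" (3x3 intrinsics, pixels), "position" and "attitude" of the camera in the world. Camera axes: x right, y down, z forward; pixel columns grow to the right and rows downward; lengths in mm; the calibration is good to about 2 mm. The wrist camera is an equidistant fisheye: a pixel r from the principal point sees the ray r / f radians off the axis. A picture is of the moment at which its call begins: read the wrist's pose just before it. camera_info takes no time and is no camera call; for the wrist camera it gives the pose at the moment of the call.
- hand_in(): hands the job in, once; it reports no verdict.
The state is a dict: "time": time; "joints": joint angles; "qd": joint speeds; "joint_torque": joint torques, N m; "position": TCP position; "ee_rot": TCP orientation; "contact_force": force on the tool from outside, world axes, zero at the start; "moment": the same for the moment, N m; "gripper_width": opening from 0.0 (shut) to 1.0 (fully open).
Only numpy, scipy, OpenCV 4.12 (cv2) and the standard library are available. Lean on these libraries where they do the work, as an engineer would, in place of code of your own. Each camera call takes 0.05 s, during which the arm holds its last target. There are 200 camera calls.

## Task

Lay the blue wax bar flat on top of the raised wooden bench pin, centred on it and lengthwise along it, ready for carving, and let go. Set it down rather than dropping it, and leave the cream soldering block and the mug where they are.

Things in the scene. Friction and masses are not known exactly. Their poses are not given: they have to be found in the camera images.
- blue_wax: Loose bar of blue carving wax on the green cutting mat (not the big blue lump of stock off the mat, beside the jar of brushes), 80 x 34 x 34 mm (long axis x, lies flat on the bench), about 90 g, with two pale lines scribed across its top. Origin at the centre of its underside; z up.
- pin_rest (a point): Centre of the top face of the wooden bench pin, the point over which the bar is to be centred. The pin is a fixed horizontal wooden tongue 140 mm long (along this frame's x), 40 mm wide (y) and 18 mm thick, its top 100 mm above the bench; its -x end, nearer the robot, has a notch 14 mm wide and 25 mm deep. It stands on a 36 mm thick steel column in the middle of a 90 x 90 x 14 mm steel foot. z up. The stand's place and yaw vary from run to run.
- solder_block: Bystander: loose cream-coloured soldering block, the same 80 x 34 x 34 mm size and shape as the wax bar. Origin at the centre of its underside. Leave it alone.
- mug: Bystander: loose mauve mug, 80 mm across, 90 mm high, its handle sticking out some 35 mm on its +y side. Origin at the centre of its underside. Leave it alone.
Things that resemble listed ones, but are neither listed nor needed, are in the scene too. Of the things that look like the blue_wax, the larger one is meant. Leave any yellow look-alike of the part that bears pin_rest alone.

How it is judged (in metres and radians):
At the end, for the whole second after the job is handed in: The blue bar lies at rest and released on the pin's top, its underside level with the top (5 mm), its centre within 20 mm along and 12 mm across the pin of the pin's centre, its length within 12 degrees of the pin's; the soldering block and the mug are within 20 mm of where they began (x of blue_wax in the frame of pin_rest between -0.02 and 0.02 m and y of blue_wax in the frame of pin_rest between -0.012 and 0.012 m and z of blue_wax in the frame of pin_rest between -0.005 and 0.005 m and angle between the x axis of blue_wax and the x axis of pin_rest, either way round below 0.21 rad and angle between blue_wax's own z axis and vertical below 0.1 rad and linear speed of blue_wax below 0.02 m/s and distance of each of solder_block, mug from where it was at the start of the episode below 0.02 m); the robot touches nothing.
It fails at once if the blue bar is dropped from more than about 20 mm (faster than 0.6 m/s with no finger on it) (linear speed of blue_wax above 0.6 m/s and contact force between the fingers and blue_wax below 0.05 N).
It fails at once if the soldering block is moved more than 20 mm (distance of solder_block from where it was at the start of the episode above 0.02 m).
It fails at once if the mug is moved more than 20 mm (distance of mug from where it was at the start of the episode above 0.02 m).
It also fails if it takes over 34 s, if anything falls off the work surface, if the arm or the gripper's body presses on something with over 40 N, if the wrist force passes 120 N, or if a joint passes its speed limit or range.

## Working session

There is one attempt and no reset: what is moved stays moved. The work goes in short steps, Python scripts to look and compute and a tool call to move; the robot and the scene stay as the last step left them, time stands still between calls to the robot, and variables do not carry over. Pictures are saved under pics/ and viewed, about 8 in all and at most 12, crops included, and the job is handed in when it is done.

Besides the shell and the picture viewer there is one more tool, called after "Request:" as name(argument=value, ...) on one line, values as JSON. play_rows: Moves the arm, as the interface text tells. Its arguments: {"type":"object","properties":{"commands":{"type":"array","items":{"type":"number"}},"newtons":{"type":"number"}},"required":["commands"]}

```bash
mkdir -p pics; ls; python3 - <<'E'
from plant import get_state, optics
import cv2,numpy as np
s=get_state();print(s['time'],s['position'],s['ee_rot'],s['gripper_width'])
for n in ['scene','top']:
    im=optics.read_camera(n);np.save(f'pics/{n}.npy',im)
    cv2.imwrite(f'pics/{n}0.png',cv2.cvtColor(im,cv2.COLOR_RGB2BGR));print(n,optics.camera_info(n))
print(optics.camera_info('wrist'))
E
```

```text
pics
0.0 [236.7235971  577.89278969 213.88116647] [ 1.93188179e-01  9.81161481e-01 -6.76107550e-04 -1.37268027e-04] 1.0020129169602874
scene {'intrinsics': array([[475.27741213,   0.        , 289.51524619],
       [  0.        , 475.27741213, 208.47167766],
       [  0.        ,   0.        ,   1.        ]]), 'position': array([881.99327826, 450.76797331, 676.66366719]), 'attitude': array([ 0.3491156 ,  0.86679523, -0.33411089, -0.12310254])}
top {'intrinsics': array([[459.96101741,   0.        , 282.88720961],
       [  0.        , 459.96101741, 210.64950727],
       [  0.        ,   0.        ,   1.        ]]), 'position': array([437.6059327 ,  27.70673708, 860.02219445]), 'attitude': array([-0.70560308,  0.70592702, -0.0295829 ,  0.05400166])}
{'intrinsics': array([[325.1922621 ,   0.        , 278.1326422 ],
       [  0.        , 325.1922621 , 208.26025131],
       [  0.        ,   0.        ,   1.        ]]), 'position': array([172.59956533, 603.95395927, 385.32743747]), 'attitude': array([0.823825  , 0.55267303, 0.0701044 , 0.10464354])}
```

View pics/scene0.png

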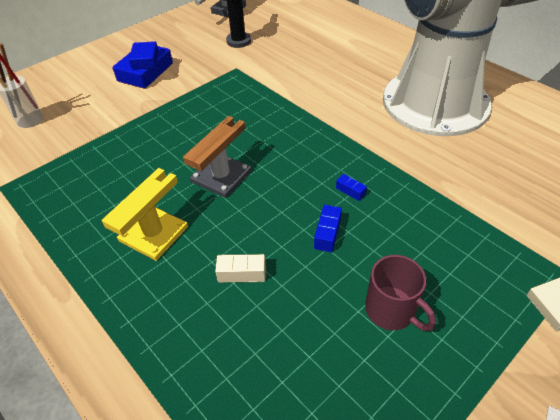

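View pics/top0.png

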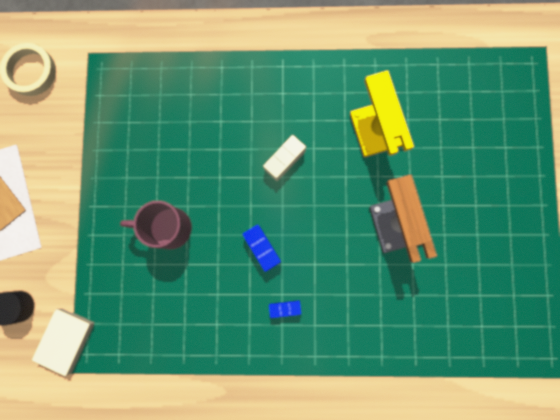

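The scene view shows four candidate objects:
- **Blue:** a large bar at scene (328,228), top (262,248). A small bar at scene (350,187), top (285,310). The stock lump is off the mat at scene (143,63).
- **Pins:** wooden at scene (215,150), top (412,218). The yellow one is the decoy.

The target is the larger blue bar on the mat. I'll confirm this with sizes and a crop.

```bash
cat > h.py <<'E'
import numpy as np,cv2
from scipy.spatial.transform import Rotation as R
from plant import get_state, optics
def cast(info,px,z):
    K=info['intrinsics'];px=np.atleast_2d(px).astype(float)
    d=np.c_[(px-K[:2,2])/K[0,0],np.ones(len(px))]
    d=R.from_quat(info['attitude']).apply(d);p=info['position']
    return p+d*((z-p[2])/d[:,2])[:,None]
def castw(info,px,z):
    K=info['intrinsics'];u=(np.atleast_2d(px).astype(float)-K[:2,2])/K[0,0]
    t=np.linalg.norm(u,axis=1)[:,None]
    d=np.c_[u/t*np.sin(t),np.cos(t)]
    d=R.from_quat(info['attitude']).apply(d);p=info['position']
    return p+d*((z-p[2])/d[:,2])[:,None]
def blobs(mask,amin=100):
    cs,_=cv2.findContours(cv2.morphologyEx(mask.astype(np.uint8),cv2.MORPH_CLOSE,np.ones((5,5))),cv2.RETR_EXTERNAL,cv2.CHAIN_APPROX_NONE)
    return sorted([c[:,0] for c in cs if cv2.contourArea(c)>amin],key=lambda c:-cv2.contourArea(c))
def rect(P):
    (c,(w,h),a)=cv2.minAreaRect(P[:,:2].astype(np.float32))
    if w<h: w,h,a=h,w,a+90
    return np.round(c,1),round(w,1),round(h,1),round((a+90)%180-90,1)
E
python3 - <<'E'
from h import *
I={n:optics.camera_info(n) for n in('scene','top')}
for n in I:
    im=np.load(f'pics/{n}.npy');h=cv2.cvtColor(im,cv2.COLOR_RGB2HSV).astype(int);H,S,V=h[...,0],h[...,1],h[...,2]
    blue=(abs(H-120)<12)&(S>150)&(V>60)
    print(n,'blue V pct',np.percentile(V[blue],[10,30,50,70,90]))
    wood=(H>5)&(H<16)&(S>140)&(V>60)
    cream=(H>12)&(H<35)&(S<80)&(V>150)
    for nm,m,z in(('blue',blue,34),('wood',wood,100),('cream',cream,34)):
        for c in blobs(m)[:5]:
            print(n,nm,c.mean(0).round(),len(c),'z',z,*rect(cast(I[n],c,z)))
a=np.load('pics/scene.npy')[90:270,170:390];b=np.load('pics/top.npy')[150:330,220:440]
cv2.imwrite('pics/crop1.png',cv2.resize(np.hstack([a,b]),(792,324),interpolation=cv2.INTER_CUBIC)[...,::-1])
E
```

```text
scene blue V pct [ 89. 138. 159. 213. 221.]
scene blue [142.  63.] 143 z 34 [ 420.8 -589.7] 199.0 137.6 32.2
scene blue [327. 228.] 121 z 34 [479.9 104. ] 102.3 36.5 31.9
scene blue [351. 187.] 74 z 34 [377.5  66.3] 64.1 40.7 -83.3
scene wood [214. 143.] 136 z 100 [ 520.6 -149.5] 150.2 51.2 15.1
scene cream [461.  60.] 873 z 34 [-193.1   -9.8] 617.3 584.9 44.1
scene cream [69. 42.] 624 z 34 [ 534.6 -768.5] 607.4 578.1 44.1
scene cream [ 24. 367.] 506 z 34 [981.5 -34.9] 275.6 71.6 89.9
scene cream [240. 268.] 141 z 34 [644.9  63. ] 79.3 51.3 -44.2
scene cream [549. 302.] 129 z 34 [347.9 433. ] 97.4 44.5 26.0
top blue V pct [206.1 234.  236.  237.  237. ]
top blue [261. 248.] 102 z 34 [469.   95.6] 79.9 34.2 31.7
top blue [285. 309.] 82 z 34 [361.1  53.1] 54.4 24.5 -83.1
top wood [412. 221.] 225 z 100 [ 516.  -156.6] 138.3 39.8 15.0
top cream [ 17. 205.] 280 z 34 [556.7 543. ] 215.9 76.4 4.3
top cream [52. 55.] 316 z 34 [816.9 488. ] 229.1 102.4 89.1
top cream [ 61. 341.] 175 z 34 [304.6 451.4] 105.9 71.5 -22.8
top cream [284. 157.] 88 z 34 [635.4  54.6] 80.0 34.9 -42.5
top cream [515.  37.] 202 z 34 [ 861.1 -371.3] 168.0 17.7 89.1
```

View pics/crop1.png

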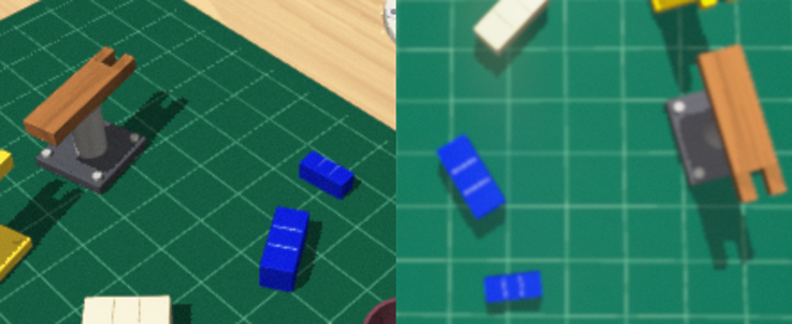

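The larger blue bar in the top view measures 79.9 x 34.2 mm at (469, 95.6), yaw 31.7°, which matches the spec. The decoy is 54 x 24 mm. The wooden pin at z=100 measures 138 x 40 mm at (516, -156.6), yaw 15°, with its notch toward the robot. I'm moving above the bar now.

Request:
play_rows(commands=[-1,-28.4,-25.6,3.5,0,0,0,-1,-28.4,-25.6,3.5,0,0,0,-1,-28.4,-25.6,3.5,0,0,0,-1,-28.4,-25.6,3.5,0,0,0,-1,-28.4,-25.6,3.5,0,0,0,-1,-28.4,-25.6,3.5,0,0,0,-1,-28.4,-25.6,3.5,0,0,0,-1,-28.4,-25.6,3.5,0,0,0,-1,-28.4,-25.6,3.5,0,0,0,-1,-28.4,-25.6,3.5,0,0,0,-1,-28.4,-25.6,3.5,0,0,0,-1,-28.4,-25.6,3.5,0,0,0,-1,-28.4,-25.6,3.5,0,0,0,-1,-28.4,-25.6,3.5,0,0,0,-1,0,0,0,0,0,-0.149,-1,0,0,0,0,0,-0.149,-1,0,0,0,0,0,-0.149,-1,0,0,0,0,0,-0.149,-1,0,0,0,0,0,-0.149,-1,0,0,0,0,0,-0.149], newtons=25)

```text
time: 2.1
position: [468.7, 95.9, 165.3]
ee_rot: [-0.253, 0.968, 0.0, -0.0]
contact_force: [0.4, -0.1, 0.2]
gripper_width: 1.003
```

```bash
cat >> h.py <<'E'
def go(xyz,yaw_y):  # shift in tool axes (then turn) to reach xyz with jaw axis at yaw_y deg
    s=get_state();r=R.from_quat(s['ee_rot']);d=r.inv().apply(np.array(xyz)-s['position'])
    y=r.apply([0,1,0]);a=np.degrees(np.arctan2(y[1],y[0]));t=-np.radians((yaw_y-a+90)%180-90)
    d2=R.from_rotvec([0,0,t]).inv().apply(d)
    z=r.apply([0,0,1])
    print('t',s['time'],'pos',s['position'].round(1),'jaw',a.round(1),'z',z.round(3),'w',round(s['gripper_width'],3),'F',np.round(s['contact_force'],1))
    print('shift before turn',d.round(1),'after turn',d2.round(1),'turn z',t.round(3))
E
python3 - <<'E'
from h import *
i=optics.camera_info('wrist');im=optics.read_camera('wrist')
cv2.imwrite('pics/w1.png',im[...,::-1])
h=cv2.cvtColor(im,cv2.COLOR_RGB2HSV).astype(int);H,S,V=h[...,0],h[...,1],h[...,2]
print(i['position'])
for c in blobs((abs(H-120)<12)&(S>150)&(V>50))[:3]: print('blue',c.mean(0).round(),*rect(castw(i,c,34)))
for c in blobs((abs(H-120)<12)&(S>150)&(V>190))[:3]: print('bluetop',c.mean(0).round(),*rect(castw(i,c,34)))
go([469,95.6,7],121.7)
E
```

```text
[408.31623839  60.94061167 336.76235378]
blue [278. 199.] [469.4  95.4] 82.6 33.9 32.1
blue [295.  81.] [363.7  53.8] 54.0 25.1 -83.2
bluetop [278. 200.] [470.8  96.2] 79.3 33.2 32.0
bluetop [278.  73.] [364.9  36.8] 22.6 19.7 6.5
t 2.15 pos [468.8  95.9 165.4] jaw 119.8 z [-0. -0. -1.] w 0.998 F [ 0.4 -0.7  0.3]
shift before turn [-1.000e-01 -4.000e-01  1.584e+02] after turn [-1.000e-01 -4.000e-01  1.584e+02] turn z -0.033
```

View pics/w1.png

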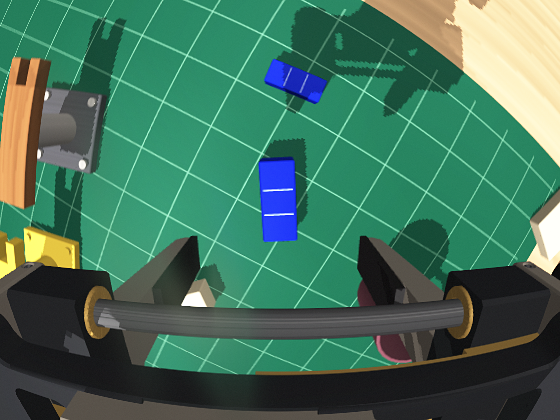

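The wrist view shows the large bar at (278,199) centred under the open jaws. It measures (470, 96), yaw 32°, agreeing with the top view. The mug and cream block are clear of the fingers. Next I descend and grip.

Request:
play_rows(commands=[-1,0,0,22,0,0,-0.035,-1,0,0,22,0,0,0,-1,0,0,22,0,0,0,-1,0,0,22,0,0,0,-1,0,0,22,0,0,0,-1,0,0,22,0,0,0,-1,0,0,12,0,0,0,-1,0,0,12,0,0,0,-1,0,0,0,0,0,0,-1,0,0,0,0,0,0,1,0,0,0,0,0,0,1,0,0,0,0,0,0,1,0,0,0,0,0,0,1,0,0,0,0,0,0,1,0,0,0,0,0,0,1,0,0,0,0,0,0,1,0,0,0,0,0,0,1,0,0,0,0,0,0])

```text
time: 3.95
position: [469.0, 96.0, 9.6]
ee_rot: [-0.267, 0.964, 0.0, -0.0]
contact_force: [-0.5, -0.0, 0.1]
gripper_width: 0.366
```

Request:
play_rows(commands=[1,0,0,-10,0,0,0,1,0,0,-20,0,0,0,1,0,0,-25,0,0,0,1,0,0,-25,0,0,0,1,0,0,-25,0,0,0,1,0,0,-25,0,0,0,1,0,0,-20,0,0,0,1,0,0,-10,0,0,0,1,0,0,0,0,0,0])

```text
time: 4.85
position: [469.7, 96.1, 171.0]
ee_rot: [-0.267, 0.964, -0.0, 0.001]
contact_force: [0.4, 0.2, -0.9]
gripper_width: 0.364
```

```bash
python3 - <<'E'
from h import *
go([516,-156.6,170],105)
i=optics.camera_info('wrist');im=optics.read_camera('wrist')
cv2.imwrite('pics/w2.png',im[...,::-1])
E
```

```text
t 4.85 pos [469.7  96.1 171. ] jaw 120.9 z [ 0.003  0.    -1.   ] w 0.364 F [ 0.4  0.2 -0.9]
shift before turn [  90.3 -240.5    1. ] after turn [  20.7 -256.1    1. ] turn z 0.278
```

View pics/w2.png

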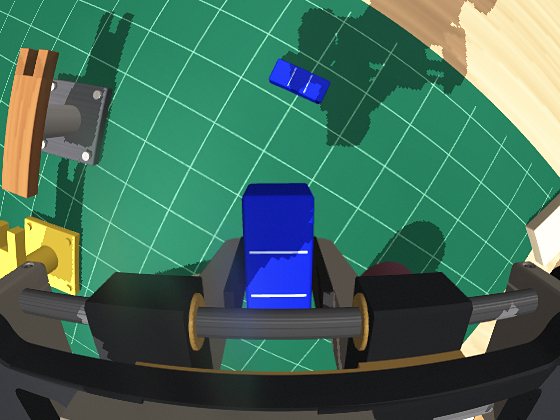

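The bar is held level and square between the pads, spanning (245–313, 185–308). Now I carry it over the pin.

Request:
play_rows(commands=[1,3,-8,0,0,0,0,1,5.3,-14.5,0,0,0,0,1,7,-18.5,0,0,0,0,1,7,-18.5,0,0,0,0,1,7,-18.5,0,0,0,0,1,7,-18.5,0,0,0,0,1,7,-18.5,0,0,0,0,1,7,-18.5,0,0,0,0,1,7,-18.5,0,0,0,0,1,7,-18.5,0,0,0,0,1,7,-18.5,0,0,0,0,1,7,-18.5,0,0,0,0,1,7,-18.5,0,0,0,0,1,4,-10.5,0,0,0,0,1,1,-4,0,0,0,0,1,0,0,0,0,0,0.07,1,0,0,0,0,0,0.07,1,0,0,0,0,0,0.07,1,0,0,0,0,0,0.068,1,0,0,0,0,0,0])

```text
time: 6.9
position: [514.9, -156.2, 169.1]
ee_rot: [-0.13, 0.991, 0.0, -0.0]
contact_force: [0.7, 0.4, -1.4]
gripper_width: 0.367
```

```bash
python3 - <<'E'
from h import *
go([516,-156.6,112],105)
S={}
for n in('top','scene'):
    im=optics.read_camera(n);S[n]=im;i=optics.camera_info(n)
wi=optics.camera_info('wrist');w=optics.read_camera('wrist')
h=cv2.cvtColor(w,cv2.COLOR_RGB2HSV).astype(int);H,Sa,V=h[...,0],h[...,1],h[...,2]
for c in blobs((H>5)&(H<16)&(Sa>140)&(V>60))[:2]: print('wood wrist',c.mean(0).round(),*rect(castw(wi,c,100)))
cv2.imwrite('pics/m3.png',np.hstack([w[:, :],cv2.resize(S['scene'][40:250,120:260],(280,420))])[...,::-1][:, -800:])
E
```

```text
t 6.9 pos [ 514.9 -156.2  169.1] jaw 105.0 z [-0.001  0.    -1.   ] w 0.367 F [ 0.7  0.4 -1.4]
shift before turn [-1.  -0.7 57.1] after turn [-1.  -0.7 57.1] turn z -0.0
wood wrist [276. 155.] [ 469.4 -171.3] 41.2 39.3 15.7
```

View pics/m3.png

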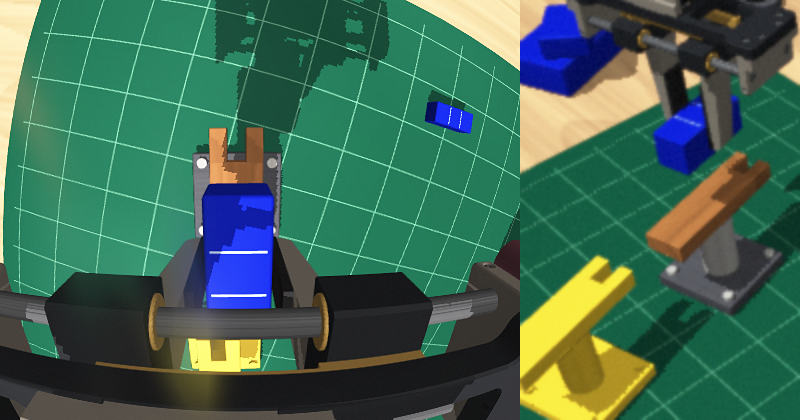

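The bar is aligned over the pin. The wrist camera puts the pin about 2 mm across from the top-view estimate, with its near end 69 mm from centre, so the two agree. I lower the bar, slowly at the end.

Request:
play_rows(commands=[1,-1,-1.7,8,0,0,0,1,0,0,12,0,0,0,1,0,0,12,0,0,0,1,0,0,10,0,0,0,1,0,0,7,0,0,0,1,0,0,4,0,0,0,1,0,0,2,0,0,0,1,0,0,1,0,0,0,1,0,0,1,0,0,0,1,0,0,0,0,0,0,1,0,0,0,0,0,0])

```text
time: 8.15
position: [516.8, -158.1, 112.8]
ee_rot: [-0.131, 0.991, -0.0, 0.0]
contact_force: [-0.1, 0.2, -1.0]
gripper_width: 0.37
```

Request:
play_rows(commands=[1,0,0,1,0,0,0,1,0,0,0.5,0,0,0,1,0,0,0,0,0,0])

```text
time: 8.45
position: [516.6, -158.1, 111.0]
ee_rot: [-0.131, 0.991, 0.0, -0.0]
contact_force: [0.5, 0.3, -1.0]
gripper_width: 0.37
```

Request:
play_rows(commands=[1,0,0,0.5,0,0,0,1,0,0,0.5,0,0,0,1,0,0,0,0,0,0])

```text
time: 8.75
position: [516.6, -158.1, 110.0]
ee_rot: [-0.131, 0.991, 0.0, -0.0]
contact_force: [-0.1, 0.1, -1.7]
gripper_width: 0.368
```

Request:
play_rows(commands=[1,0,0,0.5,0,0,0,1,0,0,0,0,0,0])

```text
time: 8.95
position: [516.7, -158.1, 109.6]
ee_rot: [-0.131, 0.991, -0.0, 0.0]
contact_force: [0.7, -0.2, -1.1]
gripper_width: 0.367
```

Request:
play_rows(commands=[1,0,0,0.5,0,0,0,1,0,0,0,0,0,0])

```text
time: 9.15
position: [516.7, -158.1, 109.6]
ee_rot: [-0.131, 0.991, -0.0, 0.0]
contact_force: [-1.6, 0.6, 4.9]
gripper_width: 0.37
```

Request:
play_rows(commands=[1,0,0,0.5,0,0,0,1,0,0,0,0,0,0])

```text
time: 9.35
position: [516.7, -158.1, 109.5]
ee_rot: [-0.131, 0.991, -0.0, 0.0]
contact_force: [-4.0, 1.1, 11.2]
gripper_width: 0.371
```

The bar is on the pin: the force rose to 11 N at TCP z = 109.5, as expected. I ease off, open and rise.

Request:
play_rows(commands=[1,0,0,-0.8,0,0,0,1,0,0,0,0,0,0,0.1,0,0,0,0,0,0,-0.3,0,0,0,0,0,0,-0.5,0,0,0,0,0,0,-0.5,0,0,0,0,0,0,-0.5,0,0,0,0,0,0,-0.5,0,0,-8,0,0,0,-0.5,0,0,-15,0,0,0,-0.5,0,0,-25,0,0,0,-0.5,0,0,-30,0,0,0,-0.5,0,0,-30,0,0,0,-0.5,0,0,-20,0,0,0,-0.5,0,0,0,0,0,0])

```text
time: 10.75
position: [518.3, -158.6, 240.9]
ee_rot: [-0.131, 0.991, -0.001, 0.003]
contact_force: [0.6, -0.4, -0.3]
gripper_width: 0.749
```

Request:
play_rows(commands=[-0.5,20,0,0,0,0,0,-0.5,40,0,0,0,0,0,-0.5,40,0,0,0,0,0,-0.5,40,0,0,0,0,0,-0.5,20,0,0,0,0,0,-0.5,0,0,0,0,0,0])

```text
time: 11.35
position: [359.5, -199.5, 236.6]
ee_rot: [-0.13, 0.992, 0.0, -0.001]
contact_force: [-0.1, -0.0, -0.4]
gripper_width: 0.748
```

```bash
python3 - <<'E'
from h import *
go([516,-156.6,112],105)
S={}
for n in('top','scene'):
    im=optics.read_camera(n);S[n]=im;i=optics.camera_info(n)
    h=cv2.cvtColor(im,cv2.COLOR_RGB2HSV).astype(int);H,Sa,V=h[...,0],h[...,1],h[...,2]
    for c in blobs((abs(H-120)<12)&(Sa>150)&(V>(190 if n=='scene' else 60)))[:4]: print(n,'blue',c.mean(0).round(),*rect(cast(i,c,134)))
    for c in blobs((H>12)&(H<35)&(Sa<80)&(V>150)): 
        q=rect(cast(i,c,34))
        if abs(q[0][0]-640)<30 and abs(q[0][1]-60)<30: print(n,'cream',*q)
    old=np.load(f'pics/{n}.npy');print('mug px change',np.abs(im[190:260,115:200].astype(int)-old[190:260,115:200]).mean().round(1) if n=='top' else '')
a=cv2.resize(S['top'][120:330,100:460],(480,280));b=cv2.resize(S['scene'][60:270,150:360],(280,280))
cv2.imwrite('pics/f.png',np.hstack([a,b])[...,::-1])
E
```

```text
t 11.35 pos [ 359.5 -199.5  236.6] jaw 104.9 z [-0.002  0.001 -1.   ] w 0.748 F [-0.1 -0.  -0.4]
shift before turn [-162.4    1.1  124.4] after turn [-162.4    0.8  124.4] turn z -0.001
top blue [415. 215.] [ 516.5 -155.3] 78.5 38.6 15.6
top blue [285. 309.] [370.3  50. ] 47.8 21.5 -83.5
top cream [635.4  54.6] 80.0 34.9 -42.5
mug px change 1.2
scene blue [140.  57.] [ 485.  -458.2] 122.5 84.4 24.5
scene blue [210. 125.] [ 519.  -156.9] 78.4 31.8 15.7
scene blue [351. 183.] [449.4 121.7] 44.4 19.2 -83.3
scene cream [644.9  63. ] 79.3 51.3 -44.2
mug px change
```

View pics/f.png

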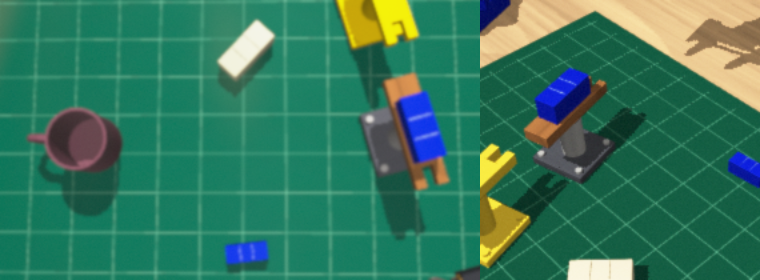

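The bar lies flat on the pin at about (517.5, -156.5), yaw 15.6°. The pin is at (516, -157), yaw 15°. The cream block and mug haven't moved. Handing in.

```bash
python3 -c "
from plant import hand_in;print(hand_in())"
```

```text
the job is handed in; nothing more can be done
None
```

I gripped the large blue bar, carried it to the wooden bench pin, lowered it until it touched (11 N at most) and let go. I backed the arm clear and handed in at about 11.5 s; the hand-in gave no verdict.

- **Bar position:** in the last top and scene pictures the bar is about 1–3 mm from the pin's centre and within 1° of its direction. It lies flat.
- **Camera agreement:** the two cameras differ by about 3 mm, and the wrist camera put the pin about 2 mm across from the top-view figure. Both are well within tolerance.
- **Bystanders:** the soldering block measured the same as at the start. The mug showed no visible change, which I checked by comparing the before and after pictures, not by measuring its position.

No checks failed.

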